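Hold the punch case open

TASK

Open the blue punch case for me: slide the orange catch on its front all the way to the open end, then lift the lid (the black tab is there to take it by) to 60 degrees open and hold it there while I pick. The lid has no stay and falls shut, so finish while still holding it, steady, with the gripper's fingers on it; do not let it drop, and leave everything else on the bench where it is.

Things in the scene. Friction and masses are not known exactly. Their poses are not given: they have to be found in the camera images.
- case: blue plastic punch case, fixed on the bench: 150 mm deep (x), 240 wide (y), 108 high with its lid shut; the seam of body and lid is 80 mm up. Origin at the centre of its underside; x points from its front (catch and tab, roughly facing the robot) to its back (hinges), y to the left seen from the front, z up. 36 steel punches stand inside, their tops 91 mm up
- lid: the case's lid, a blue shell 150 x 240 mm with rims 28 mm deep, 0.3 to 0.55 kg. Origin on the hinge line at mid-width: 79 mm behind the case's centre, 80 mm up. Axes as the case's while shut; it turns about its y axis, the front edge going up and back. No stay: let go at 60 degrees it falls shut
- lid_angle (a joint): opening angle of the lid in rad: 0 = shut, 1.047 = 60 degrees open, stop at 1.95
- lid_tab (a point): grip centre of the lid's tab, a flat black tongue at mid-width of its front edge, level while shut: 27 mm wide (y), 11 thick (z), 52 long (x). This point, with the lid's axes, is in mid-width and thickness, 32 mm in front of the lid's edge, 98 mm up while shut, (-186, 0, 18) mm from the hinge. Fingers can pinch its sides (along y) from above; it pivots between them
- catch_slide (a joint): travel of the sliding catch in m: 0 = locked, 0.025 = fully open, at its stop; it moves along the case's +y (to the left seen from the front, away from the tab), takes about 2 N, and stays where it is left. While it is under about 15 mm its tongue holds the lid down
- catch_piece (a point): centre of the catch's orange finger piece, which moves with it: 14 mm wide (y), 20 high (z), standing out from 2 to 28 mm in front of the case's front face. This point is 15 mm in front of the face, 64 mm up, 44 mm below the lid's top; when locked it is 70 mm to the left (+y) of the tab's middle
- bench_block: bystander: round polished steel bench block, 100 mm across, in a blue rubber-like base 104 mm across, 32 mm high in all; origin at the centre of its underside
- bangle_strip: bystander: flat aluminium bangle strip 150 x 16 x 4 mm lying across the bench block; origin at the centre of its underside, x along its length
- stamp_hammer: bystander: blue stamping hammer with brass faces lying flat, 225 mm long, head 98 mm wide and 44 mm high; origin on the table under the handle's middle, x towards the head
- punch_a: bystander: loose dark steel punch lying in front of the case, 67 x 10 x 10 mm; origin at the centre of its underside, x along its length
- punch_b: bystander: a second loose dark steel punch, like punch_a
- tape_roll: bystander: yellow roll of tape lying flat, 96 mm across, 24 mm high; origin at the centre of its underside
- blanks_jar: bystander: clear jar with aluminium cap, 60 mm across, 72 mm high; origin at the centre of its underside
- tag_tray: bystander: white tray of brass and copper tags, 120 x 80 x 18 mm; origin at the centre of its underside

How it is judged:
By the outcome, as a careful person would: the job done as asked, in the order asked, and still so for the second after the job is handed in, while the arm keeps its last pose, push and grip.
It also fails if it takes over 48 s, if anything falls off the work surface, if the arm or the gripper's body presses on something with over 40 N, if the wrist force passes 120 N, or if a joint passes its speed limit or range.

ROBOT

A 6-joint arm with a two-finger parallel gripper is mounted at the origin on the work surface. World frame = base frame: x ahead of the robot, y to its left, z up, the work surface at z = 0. Lengths are in mm, angles in degrees, forces in N, time in s.
With the tool pointing down it reaches from about 300 to 850 mm from the base axis. Payload 4.2 kg.
Tool frame: the origin (TCP) lies on the centre line of the jaws, within the pads' length; the fingertips stand 11 mm ahead of it and the grasp point (between the pads) lies 8 mm behind it; z points along the fingers, y is the line along which they close (so a half turn about z gives the same grasp; the last joint's range is limited). The gripper opens to 91 mm and grips with 3 to 60 N. Pads are 32 mm wide; open, the fingers measure 118 mm over their backs; the gripper's body (76 mm by 178 mm) begins 60 mm behind the grasp point.
Start: joints at [-70.76, 18.312, 89.639, -0, 72.044, -1.146], TCP at [200.299, -539.001, 224.976] pointing down, gripper open.
Joint ranges: [-177.97, 177.97], [-48.28, 115.42], [12.27, 149.76], [-77.06, 257.06], [2.81, 150.46], [-146.56, 146.56]. Speed limits (degrees/s): [147.25, 147.25, 180, 180, 180, 180].

INTERFACE

Orientations are given as [roll, pitch, yaw] about the fixed x, y, z axes, in that order (R = Rz(yaw) Ry(pitch) Rx(roll)).
In Python, from workcell import env, grab_frame, camera_model, models gives the robot as it stands.
- The arm moves only by the shell command python3 -m crank 'ROWS' [FORCE]. ROWS is text: rows parted by semicolons, each of 7 numbers parted by spaces: the closure, from -1 (fully open) to 1 (shut), so that 0 is half open, then the shift along the tool's x, y, z in mm, then the turn, a rotation vector about the tool's x, y, z in degrees. A call has 1 to 10 rows; each row shifts and turns the commanded pose from where the row before left it, along the tool's axes as they then stand; what a row does not reach is not made up. A row lasts 1/8 s, in which the tool goes at most 62.5 mm and 10.7 degrees, less where a joint would pass 70% of its speed; a pose out of reach is approached as far as the arm can. A call is refused whole if a number of a shift passes 62.5 or a number of a turn 10.7, either way. A call with a gripper value outside its range is refused whole. The fingers move at their own pace and stop on an object; FORCE is the grip in N (left out, the last holds). Time passes only in rows, so rows that do not move let the fingers close. It gives the time, the measured TCP pose, the force, the opening and the grip force at its end, in the units of the state.
- env.state(): the state, without advancing time (a new reading comes with each control period).
- grab_frame(name): name is "scene" or "top" or "wrist"; returns the picture (400x640x3 uint8, blue, green, red); there is no depth.
- camera_model(name): a dict with "K" (3x3 intrinsics, pixels), "k1" (the pictures are not rectified: a ray, as slopes to the right and down, at radius r is drawn at 1 + k1 r^2 times it, then the intrinsics apply), "R" (3x3) and "t" (3): a world point X has camera coordinates R X + t; the wrist camera has in their place "mount" (4x4, takes a point from camera to tool coordinates, whose origin is the TCP and whose axes are the flange's). Camera axes: x right, y down, z forward; pixel columns grow to the right and rows downward; lengths in mm; the calibration is good to about 2 mm. A picture is of the moment at which its call begins: read the wrist's pose just before it. camera_model takes no time and is no camera call.
- env.job_done(): hands the job in; it is judged then, once.
Trained networks look in the newest picture that a camera, given by its name, has taken for a name from the list of things; names that differ only in an ending like _2 or _b are one class to them, and where a whole thing is asked for, a point or a joint stands for the part that bears it (a point fixed in the world has none). Each returns a list of dicts, best first, with "p" (0 to 1); they miss things now and then, are a little off and sometimes report something else, mostly with a low value. They report only what shows in the picture. A call takes as long as a camera call.
- models.search_frame(name, camera): "point" ([x, y, z] in mm, in world coordinates, good to about 4 mm: the middle of the surface that is visible of it).
The state is a dict: "time_s": time; "qpos": joint angles; "qvel": joint speeds; "effort": joint torques, N m; "ee_pos": TCP position; "ee_rot": TCP orientation; "force": force on the tool from outside, world axes, zero at the start; "torque": the same for the moment, N m; "gripper_width": finger opening in mm; "gripper_force": force on a finger pad.
Only numpy, scipy, OpenCV 4.12 (cv2) and the standard library are available. Lean on these libraries where they do the work, as an engineer would, in place of code of your own. Each camera call takes 0.05 s, during which the arm holds its last target. There are 200 camera calls.

## Working session

There is one attempt and no reset: what is moved stays moved. The work goes in short steps, Python scripts to look and compute and a shell command to move; the robot and the scene stay as the last step left them, time stands still between calls to the robot, and variables do not carry over. Pictures are saved under pics/ and viewed, at most 10 in all, crops included, and the job is handed in when it is done.

```bash
mkdir -p pics; ls; python3 - <<'E'
from workcell import env, grab_frame, camera_model, models
import cv2,numpy as np
s=env.state();print(s)
for c in("scene","top"):
    im=grab_frame(c);cv2.imwrite(f"pics/{c}0.png",im)
    for n in("lid_tab","catch_piece","lid","case"):
        print(c,n,[(np.round(d["point"]),round(d["p"],2)) for d in models.search_frame(n,c)][:3])
    m=camera_model(c);print(m)
E
```

```text
pics
{'time_s': 0.0, 'qpos': array([-7.07603191e+01,  1.83505040e+01,  8.97058865e+01, -1.65038779e-03,
        7.20447906e+01, -1.14607829e+00]), 'qvel': array([-0.01655515, -0.00124451,  0.02515732,  0.0358501 , -0.02360212,
       -0.00345273]), 'effort': array([-2.36419393e-03, -4.12473750e+01, -2.31973851e+01,  7.23420689e-02,
        4.55966697e-02, -1.54992058e-04]), 'ee_pos': array([ 200.12440589, -538.5278704 ,  224.13519472]), 'ee_rot': array([-1.79898808e+02, -4.54979458e-04,  2.03862689e+01]), 'force': array([ 0.01719115, -0.19394891,  0.82514845]), 'torque': array([-0.00502337,  0.00384851, -0.01859902]), 'gripper_force': 0.0, 'gripper_width': 90.84167810082722}
scene lid_tab [(array([ 614., -140.,  107.]), 0.71)]
scene catch_piece []
scene lid [(array([ 616., -139.,  108.]), 0.6)]
scene case [(array([ 636., -139.,  111.]), 0.74), (array([597., 233.,  58.]), 0.59)]
{'K': array([[439.55905891,   0.        , 320.5905525 ],
       [  0.        , 439.55905891, 191.61311183],
       [  0.        ,   0.        ,   1.        ]]), 'k1': -0.11686158158222021, 'R': array([[ 0.09975912,  0.99493144,  0.01263125],
       [ 0.80510931, -0.07325372, -0.5885855 ],
       [-0.58467693,  0.06888631, -0.8083363 ]]), 't': array([-127.77167568, -409.30247409, 1738.18279595])}
top lid_tab [(array([ 595., -141.,  104.]), 0.63)]
top catch_piece [(array([ 593., -138.,  107.]), 0.72)]
top lid [(array([ 594., -136.,  112.]), 0.57)]
top case [(array([ 591., -131.,  110.]), 0.85)]
{'K': array([[372.16042222,   0.        , 321.4580073 ],
       [  0.        , 372.16042222, 201.33600664],
       [  0.        ,   0.        ,   1.        ]]), 'k1': 0.02266547622337092, 'R': array([[-0.00286673, -0.99998099, -0.00545943],
       [-0.97681741,  0.00396887, -0.21403739],
       [ 0.21405499,  0.00471928, -0.97681021]]), 't': array([  83.12864952,  570.8719918 , 1003.15508077])}
```

View pics/top0.png

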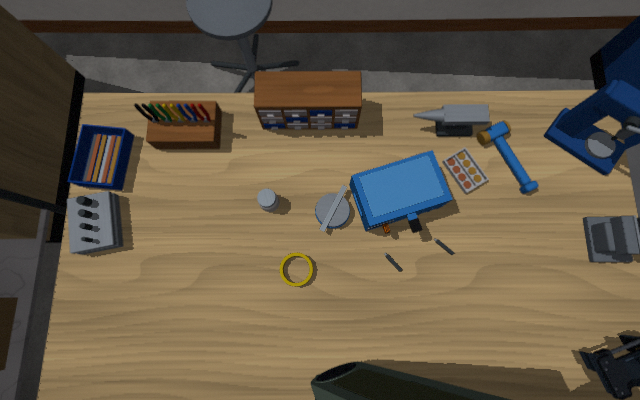

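View pics/scene0.png

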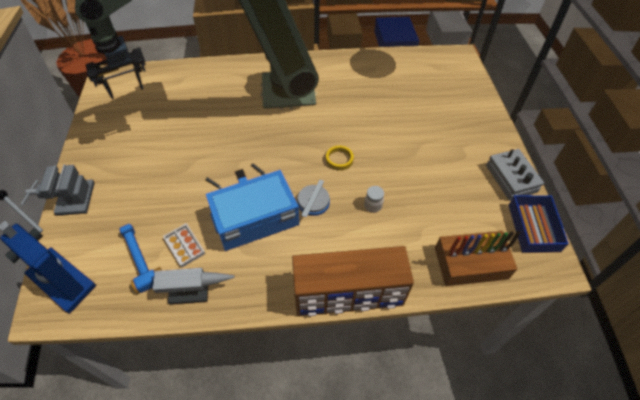

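The top view shows the blue lid, with corners near (350,187), (434,153), (452,207) and (362,229). The black tab is near (415,223) and the orange catch near (386,228). I'll locate them coarsely, then look with the wrist camera.

```bash
cat > h.py <<'E'
from workcell import env, grab_frame, camera_model, models
import cv2,numpy as np
from scipy.spatial.transform import Rotation as Ro
def tool():
    s=env.state();T=np.eye(4);T[:3,:3]=Ro.from_euler("xyz",s["ee_rot"],degrees=True).as_matrix();T[:3,3]=s["ee_pos"];return T
def cam(c,T=None):
    m=camera_model(c);d=np.array([m["k1"],0,0,0.])
    if c=="wrist":
        W=np.linalg.inv(T@np.array(m["mount"]));return m["K"],d,W[:3,:3],W[:3,3]
    return m["K"],d,m["R"],m["t"]
def proj(P,C):
    K,d,R,t=C;return cv2.projectPoints(np.float64(P).reshape(-1,3),cv2.Rodrigues(R)[0],t,K,d)[0][:,0]
def unproj(px,z,C):
    K,d,R,t=C;u=cv2.undistortPoints(np.float64(px).reshape(-1,1,2),K,d)[:,0]
    D=np.c_[u,np.ones(len(u))]@R;o=-R.T@t
    return o+D*((z-o[2])/D[:,2])[:,None]
def togo(R,p,T=None):  # shift (tool axes) and rotvec (tool axes, deg) to reach pose
    T=tool() if T is None else T
    return np.round(T[:3,:3].T@(p-T[:3,3]),1),np.round(Ro.from_matrix(T[:3,:3].T@R).as_rotvec(degrees=True),1)
E
python3 - <<'E'
from h import *
C=cam("top");P=unproj([(350,187),(434,153),(452,207),(362,229)],108,C);print(P.round())
print(unproj([(415,223)],103,C).round(),unproj([(386,228)],70,C).round())
e=P[3]-P[2];print(np.degrees(np.arctan2(e[1],e[0]))-90); e=P[0]-P[1];print(np.degrees(np.arctan2(e[1],e[0]))-90)
print(camera_model("wrist"))
im=cv2.imread("pics/top0.png")[130:260,310:480];cv2.imwrite("pics/top0c.png",cv2.resize(im,None,fx=4.5,fy=4.5,interpolation=cv2.INTER_CUBIC))
E
```

```text
[[ 601.    2.  108.]
 [ 699. -235.  108.]
 [ 544. -273.  108.]
 [ 484.  -28.  108.]]
[[ 501. -172.  103.]] [[492. -99.  70.]]
13.612176231056168
22.31173864525408
{'K': array([[340.99628421,   0.        , 323.95203748],
       [  0.        , 340.99628421, 202.85556618],
       [  0.        ,   0.        ,   1.        ]]), 'k1': -0.05914835483882343, 'mount': array([[ 4.90363467e-04, -9.65073976e-01, -2.61977060e-01,
         7.32671308e+01],
       [ 9.99999684e-01,  6.37084700e-04, -4.75120042e-04,
        -5.34364644e-01],
       [ 6.25427565e-04, -2.61976744e-01,  9.65073984e-01,
        -1.61177537e+02],
       [ 0.00000000e+00,  0.00000000e+00,  0.00000000e+00,
         1.00000000e+00]])}
```

View pics/top0c.png

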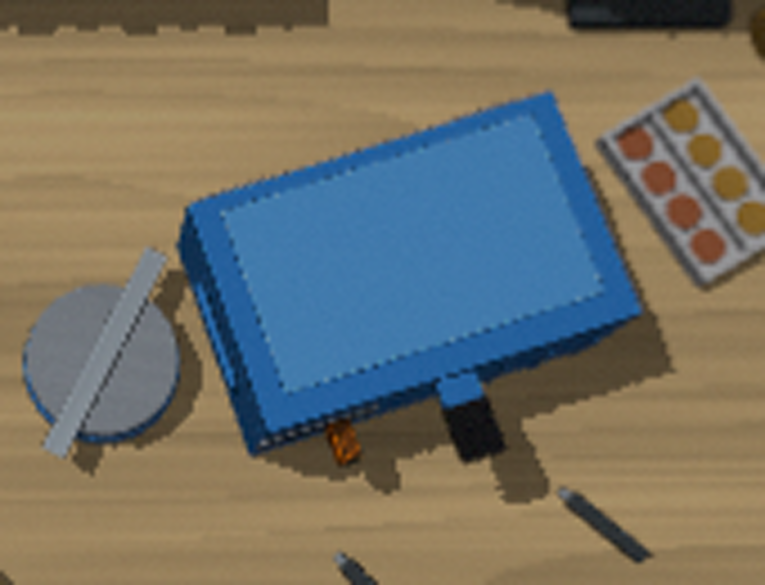

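The crop shows the lid's top corners at crop (188,207), (552,93), (641,313) and (260,432). The black tab's centre is at about (475,430) and the orange catch at about (343,441).

```bash
cat >> h.py <<'E'
from scipy.optimize import least_squares
def w(p,q): # case pose x,y,yaw ; case pts -> world
    c,s=np.cos(p[2]),np.sin(p[2]);q=np.float64(q).reshape(-1,3)
    return np.c_[p[0]+c*q[:,0]-s*q[:,1],p[1]+s*q[:,0]+c*q[:,1],q[:,2]]
TAB=[-265+0,0,98]
E
python3 - <<'E'
from h import *
C=cam("top")
f=lambda a:np.float64(a)/4.5+[310-.4,130-.4]
px=f([(188,207),(552,93),(641,313),(260,432),(475,430),(343,441)])
M=[(75,120,108),(75,-120,108),(-75,-120,108),(-75,120,108),(-107,0,103),(-90,70,74)]
r=least_squares(lambda p:(proj(w(p,M),C)-px).ravel(),[590,-130,.3],x_scale=[10,10,.1],loss="soft_l1")
print(r.x,np.degrees(r.x[2]),(proj(w(r.x,M),C)-px).round(1))
p=r.x;print(w(p,[(-107,0,98),(-90,70,64)]).round(1))
# wrist pose: tool down, tool x along case x?, camera above front
yaw=p[2]
print(tool().round(3))
x=np.array([np.cos(yaw),np.sin(yaw),0]);z=np.array([0,0,-1.])
for sg in(1,-1):
    R=np.c_[sg*x,np.cross(z,sg*x),z];print(sg,Ro.from_matrix(R).as_euler("xyz",degrees=True),togo(R,w(p,[(-160,35,300)])[0]))
E
```

```text
[ 5.99537371e+02 -1.38257718e+02  3.02359345e-01] 17.323914374899907 [[-0.4 -0.5]
 [-0.1 -0.1]
 [ 0.1  0.7]
 [ 1.3  0.5]
 [-0.8 -0.8]
 [ 0.2  0.1]]
[[ 497.4 -170.1   98. ]
 [ 492.8  -98.2   64. ]]
[[ 9.37000e-01  3.48000e-01  0.00000e+00  2.00283e+02]
 [ 3.48000e-01 -9.37000e-01 -0.00000e+00 -5.38982e+02]
 [-0.00000e+00  0.00000e+00 -1.00000e+00  2.24969e+02]
 [ 0.00000e+00  0.00000e+00  0.00000e+00  1.00000e+00]]
1 [180.           0.          17.32391437] (array([ 355.9, -280. ,  -75. ]), array([0. , 0. , 3.1]))
-1 [ 180.            0.         -162.67608563] (array([ 355.9, -280. ,  -75. ]), array([  -0. ,    0. , -176.9]))
```

```bash
python3 -m crank '-1 36 -28 -7.5 0 0 0;-1 36 -28 -7.5 0 0 0;-1 36 -28 -7.5 0 0 0;-1 36 -28 -7.5 0 0 0;-1 36 -28 -7.5 0 0 0;-1 36 -28 -7.5 0 0 0;-1 36 -28 -7.5 0 0 0;-1 36 -28 -7.5 0 0 0;-1 36 -28 -7.5 0 0 0;-1 36 -28 -7.5 0 0 3.1'; python3 -m crank '1 0 0 0 0 0 0;1 0 0 0 0 0 0' 20;  python3 - <<'E'
from h import *
T=tool();im=grab_frame("wrist");cv2.imwrite("pics/w0.png",im);np.save("w0.npy",T)
for n in("lid_tab","catch_piece"):print(n,[(np.round(d["point"]),round(d["p"],2)) for d in models.search_frame(n,"wrist")][:3])
C=cam("wrist",T);p=[599.5,-138.3,.30236]
print(proj(w(p,[(-127,13.5,103.5),(-127,-13.5,103.5),(-103,63,74),(-103,77,74),(-75,120,108),(-75,-120,108)]),C).round())
E
```

```text
time_s: 1.75
ee_pos: [440.8, -149.8, 300.4]
ee_rot: [180.0, -0.0, 17.2]
force: [0.6, 0.0, 0.1]
gripper_width: 91.2
gripper_force: 0.0
time_s: 2.0
ee_pos: [439.9, -151.3, 299.8]
ee_rot: [180.0, 0.0, 17.3]
force: [-0.4, -0.5, 0.2]
gripper_width: 74.2
gripper_force: 0.0
lid_tab [(array([ 568., -152.,  106.]), 0.65)]
catch_piece [(array([492., -99.,  72.]), 0.91)]
[[345. 154.]
 [371. 154.]
 [299. 129.]
 [287. 129.]
 [240. 103.]
 [478. 104.]]
```

View pics/w0.png

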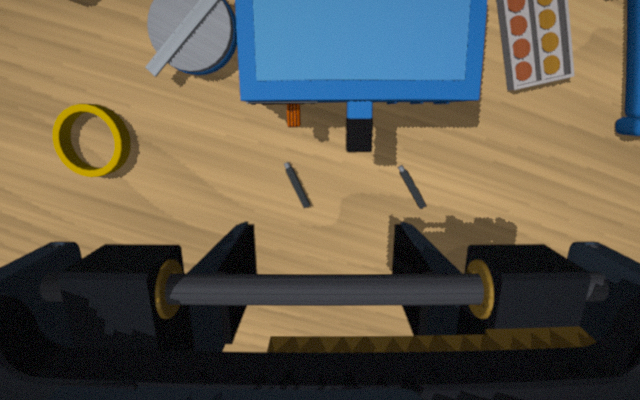

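The wrist view agrees with the fit to about 2 px. The tab's end corners are at (346,152) and (372,152), the catch spans columns 287–301 down to row 127, and the lid's front edge is at row 102. I'll shift the case estimate about 1.5 mm back.

```bash
cat >> h.py <<'E'
p=[601.,-138.,.3024]
def case(): # measured TCP in case frame
    T=tool();d=T[:3,3]-[p[0],p[1],0];c,s=np.cos(p[2]),np.sin(p[2]);return np.round([c*d[0]+s*d[1],-s*d[0]+c*d[1],d[2]],1)
E
python3 -c "
from h import *
print(case(),env.state()['ee_rot'])"
```

```text
[-158.2   34.7  299.7] [-1.79998772e+02  3.38674716e-02  1.72018320e+01]
```

```bash
python3 -m crank '1 20 -2.5 20 0 0 0;1 20 -2.5 20 0 0 0;1 21 -2 20 0 0 0;1 0 0 25 0 0 0;1 0 0 25 0 0 0;1 0 0 25 0 0 0;1 0 0 15 0 0 0;1 0 0 0 0 0 0'; python3 -c "
from h import *
print(case())"
```

```text
time_s: 3.15
ee_pos: [495.6, -126.8, 149.1]
ee_rot: [-179.9, 0.1, 17.2]
force: [1.1, 1.0, 0.2]
gripper_width: 0.3
gripper_force: 0.0
[-97.2  42.1 149.1]
```

```bash
python3 -m crank '1 0 0 20 0 0 0;1 0 0 20 0 0 0;1 0 0 20 0 0 0;1 0 0 20 0 0 0;1 0 0 0 0 0 0;1 0 0 0 0 0 0'; python3 -m crank '1 0 -4 0 0 0 0;1 0 -3 0 0 0 0;1 0 -3 0 0 0 0;1 0 0 0 0 0 0'; python3 -c "
from h import *
print(case())"
```

```text
time_s: 3.9
ee_pos: [497.4, -126.7, 71.2]
ee_rot: [179.9, -0.1, 17.3]
force: [-0.1, 0.5, 1.1]
gripper_width: 0.2
gripper_force: 0.0
time_s: 4.4
ee_pos: [493.4, -116.6, 70.1]
ee_rot: [180.0, -0.0, 17.3]
force: [1.6, 0.7, -0.1]
gripper_width: 0.2
gripper_force: 0.0
[-96.3  52.5  70.1]
```

```bash
python3 -m crank '1 0 -4 0 0 0 0;1 0 -4 0 0 0 0;1 0 -4 0 0 0 0;1 0 -4 0 0 0 0;1 0 -3 0 0 0 0;1 0 -2 0 0 0 0;1 0 0 0 0 0 0'; python3 -m crank '1 0 -1.5 0 0 0 0;1 0 0 0 0 0 0';  python3 -m crank '1 0 -1.5 0 0 0 0;1 0 0 0 0 0 0'; python3 -c "
from h import *
print(case())"
```

```text
time_s: 5.28
ee_pos: [487.1, -96.5, 69.9]
ee_rot: [-180.0, 0.0, 17.3]
force: [1.5, -0.0, 0.9]
gripper_width: 0.4
gripper_force: 0.2
time_s: 5.52
ee_pos: [486.7, -95.2, 69.9]
ee_rot: [-180.0, 0.0, 17.3]
force: [-0.5, -1.5, 0.6]
gripper_width: 0.5
gripper_force: 0.5
time_s: 5.78
ee_pos: [486.2, -93.8, 69.9]
ee_rot: [-180.0, 0.0, 17.3]
force: [-0.1, -1.3, -0.6]
gripper_width: 0.3
gripper_force: 0.6
[-96.4  76.4  69.9]
```

```bash
for i in 1; do python3 -m crank '1 0 -1.5 0 0 0 0;1 0 0 0 0 0 0'; done; python3 -m crank '1 0 -1.5 0 0 0 0;1 0 0 0 0 0 0'; python3 -m crank '1 0 -1.5 0 0 0 0;1 0 0 0 0 0 0'; python3 - <<'E'
from h import *
print(case());T=tool();im=grab_frame("wrist");cv2.imwrite("pics/w1.png",im);np.save("w1.npy",T)
im=grab_frame("top")[130:260,310:480];cv2.imwrite("pics/t1.png",cv2.resize(im,None,fx=4.5,fy=4.5,interpolation=cv2.INTER_CUBIC))
E
```

```text
time_s: 6.02
ee_pos: [486.1, -93.1, 70.0]
ee_rot: [179.9, -0.0, 17.3]
force: [0.6, -5.8, -0.6]
gripper_width: 0.3
gripper_force: 2.4
time_s: 6.28
ee_pos: [486.1, -92.9, 70.0]
ee_rot: [179.8, -0.0, 17.4]
force: [1.1, -10.0, -1.5]
gripper_width: 0.4
gripper_force: 4.8
time_s: 6.52
ee_pos: [486.0, -92.8, 70.1]
ee_rot: [179.6, -0.0, 17.4]
force: [0.8, -15.3, -3.4]
gripper_width: 0.8
gripper_force: 7.1
[-96.3  77.4  70.1]
```

View pics/w1.png

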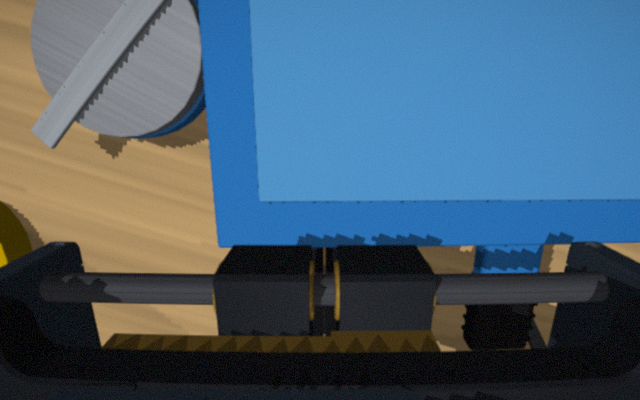

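The catch is at its stop: the motion stalled while the force rose to 15 N. The tab is now at (505,310) in the wrist image. I'll back off, rise, and check the catch.

```bash
python3 -m crank '1 0 5 0 0 0 0;1 0 5 0 0 0 0;1 0 0 -25 0 0 0;1 0 0 -30 0 0 0;1 0 0 -40 0 0 0;1 -20 0 -55 0 0 0;-0.1 -30 0 -40 0 0 0;-0.1 0 35 0 0 0 0;-0.1 0 35 0 0 0 0;-0.1 0 0 0 0 0 0' 20; python3 - <<'E'
from h import *
T=tool();im=grab_frame("wrist");cv2.imwrite("pics/w2.png",im);np.save("w2.npy",T)
print(case())
for n in("lid_tab","catch_piece"):print(n,[(np.round(d["point"]),round(d["p"],2)) for d in models.search_frame(n,"wrist")][:3])
C=cam("wrist",T)
print(proj(w(p,[(-127,13.5,103.5),(-127,-13.5,103.5),(-103,88,74),(-103,102,74),(-75,120,108),(-75,-120,108)]),C).round())
E
```

```text
time_s: 7.88
ee_pos: [461.3, -181.9, 259.7]
ee_rot: [-180.0, -0.0, 17.2]
force: [-0.6, 0.4, 0.4]
gripper_width: 37.5
gripper_force: 0.0
[-146.6    0.9  259.5]
lid_tab [(array([ 571., -150.,  107.]), 0.55)]
catch_piece [(array([487., -79.,  73.]), 0.72), (array([ 448., -277.,    8.]), 0.31)]
[[310. 170.]
 [339. 170.]
 [237. 142.]
 [224. 142.]
 [191. 114.]
 [458. 113.]]
```

View pics/w2.png

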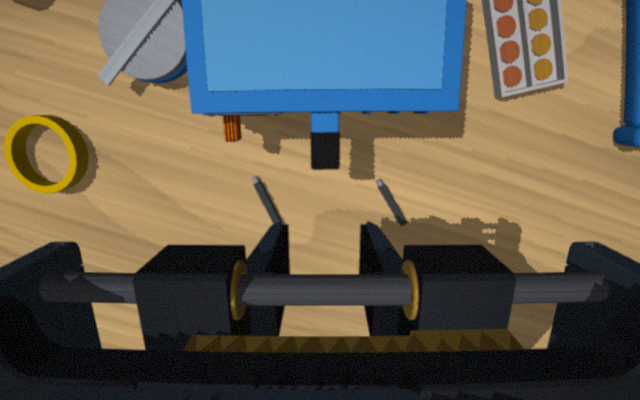

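The catch now shows at columns 224–241, row 128, and the tab at columns 311–339 ending at row 168. I'll measure the travel from the orange pixels.

```bash
python3 - <<'E'
from h import *
for k,y in((0,70),(2,95)):
    im=cv2.imread(f"pics/w{k}.png").astype(int);b,g,r=im[...,0],im[...,1],im[...,2]
    m=(r>110)&(r>2.2*b)&(r>1.6*g);m[:90]=0;m[160:]=0;m[:,:200]=0;m[:,320:]=0
    v,u=np.nonzero(m);C=cam("wrist",np.load(f"w{k}.npy"))
    print(k,u.min(),u.max(),v.min(),v.max(),u[v>v.max()-9].mean())
    for vv in(v.max()-7,):
        uu=u[v==vv];P=unproj([(uu.min(),vv),(uu.max()+1,vv)],74,C);d=P-[p[0],p[1],0];c,s=np.cos(p[2]),np.sin(p[2]);print((-s*d[:,0]+c*d[:,1]).round(1))
E
```

```text
0 286 299 110 126 292.4315789473684
[76.8 63.5]
2 224 236 122 140 230.08235294117648
[101.   87.8]
```

```bash
python3 -m crank '-0.1 20 0.5 20 0 0 0;-0.1 19.5 0.4 20 0 0 0;-0.1 0 0 20 0 0 0;-0.1 0 0 25 0 0 0;-0.1 0 0 25 0 0 0;-0.1 0 0 25 0 0 0;-0.1 0 0 20 0 0 0;-0.1 0 0 14.5 0 0 0;-0.1 0 0 0 0 0 0;-0.1 0 0 0 0 0 0'; python3 -c "
from h import *
print(case())"
```

```text
time_s: 9.28
ee_pos: [499.5, -169.9, 91.2]
ee_rot: [180.0, -0.1, 17.3]
force: [-0.8, -0.4, -0.0]
gripper_width: 50.4
gripper_force: 0.0
[-106.4   -0.2   91.2]
```

```bash
python3 -m crank '0.6 0 0 0 0 0 0;0.6 0 0 0 0 0 0;0.6 0 0 0 0 0 0;0.6 0 0 0 0 0 0;0.6 0 0 0 0 0 0' 25; python3 -c "
from h import *
print(case())"
```

```text
time_s: 9.9
ee_pos: [499.4, -170.7, 90.8]
ee_rot: [179.9, -0.0, 17.3]
force: [0.1, -4.8, 1.5]
gripper_width: 25.6
gripper_force: 25.0
[-106.7   -1.    90.8]
```

```bash
python3 -c "
from h import *
t=np.radians(np.r_[0,3:61:3]);x=-186*np.cos(t)+18*np.sin(t);z=186*np.sin(t)+18*np.cos(t)
print(np.c_[np.diff(x),-np.diff(z)].round(1).tolist())"; python3 -m crank '0.6 0.4 0.8 -9.7 0 0 0;0.6 0 0 0 0 0 0;0.6 0 0 0 0 0 0'
```

```text
[[1.2, -9.7], [1.7, -9.6], [2.2, -9.5], [2.7, -9.4], [3.2, -9.2], [3.7, -9.1], [4.1, -8.9], [4.6, -8.6], [5.0, -8.4], [5.5, -8.1], [5.9, -7.8], [6.3, -7.5], [6.7, -7.2], [7.0, -6.8], [7.4, -6.4], [7.7, -6.0], [8.0, -5.6], [8.3, -5.2], [8.6, -4.7], [8.8, -4.3]]
time_s: 10.28
ee_pos: [500.4, -170.4, 100.1]
ee_rot: [180.0, -0.1, 17.3]
force: [6.0, -1.5, -3.9]
gripper_width: 25.6
gripper_force: 25.0
```

```bash
python3 -m crank '0.6 2.5 0 -9.6 0 0 0;0.6 2.2 0 -9.5 0 0 0;0.6 2.7 0 -9.4 0 0 0;0.6 3.2 0 -9.2 0 0 0;0.6 3.7 0 -9.1 0 0 0;0.6 4.1 0 -8.9 0 0 0;0.6 0 0 0 0 0 0;0.6 0 0 0 0 0 0';python3 -c "
from h import *
print(case())"
```

```text
time_s: 11.28
ee_pos: [516.8, -165.2, 155.9]
ee_rot: [180.0, 0.0, 17.3]
force: [0.3, -4.1, -0.2]
gripper_width: 25.5
gripper_force: 25.0
[-88.5  -0.9 155.9]
```

```bash
python3 -m crank '0.6 4.6 0.4 -8.6 0 0 0;0.6 5 0 -8.4 0 0 0;0.6 5.5 0 -8.1 0 0 0;0.6 5.9 0 -7.8 0 0 0;0.6 6.3 0 -7.5 0 0 0;0.6 6.7 0 -7.2 0 0 0;0.6 0 0 0 0 0 0;0.6 0 0 0 0 0 0'; python3 -m crank '0.6 7 0 -6.8 0 0 0;0.6 7.4 0 -6.4 0 0 0;0.6 7.7 0 -6 0 0 0;0.6 8 0 -5.6 0 0 0;0.6 0 0 0 0 0 0;0.6 0 0 0 0 0 0';python3 - <<'E'
from h import *
print(case())
cv2.imwrite("pics/s3.png",grab_frame("scene"))
im=grab_frame("top")[110:260,290:490];cv2.imwrite("pics/t3.png",cv2.resize(im,None,fx=4,fy=4,interpolation=cv2.INTER_CUBIC))
E
```

```text
time_s: 12.28
ee_pos: [549.8, -154.7, 203.8]
ee_rot: [-179.9, -0.1, 17.3]
force: [-3.3, 1.5, 1.2]
gripper_width: 26.2
gripper_force: 25.0
time_s: 13.02
ee_pos: [579.5, -145.3, 229.0]
ee_rot: [-179.9, -0.1, 17.3]
force: [-3.3, 3.2, 0.9]
gripper_width: 26.2
gripper_force: 25.0
[-22.7  -0.5 229. ]
```

View pics/t3.png

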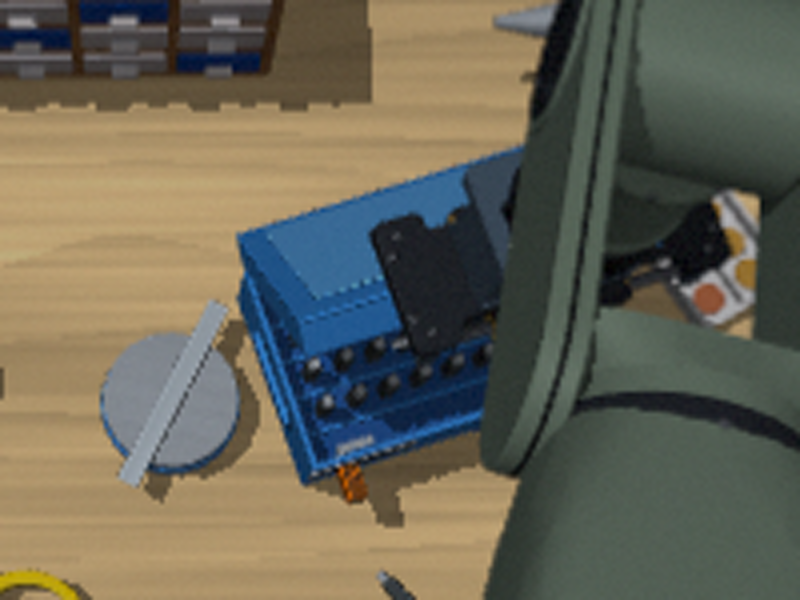

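View pics/s3.png

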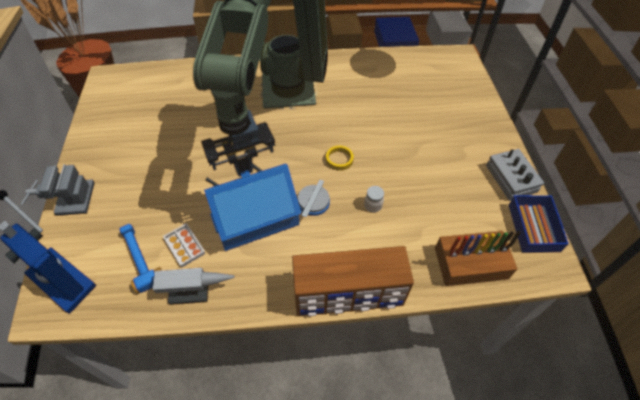

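The top view shows the lid open over the punches, with the catch at (350,480) at the open end. The scene view shows the gripper on the tab. The angle is about 51.5 degrees, so 8.5 degrees remain.

```bash
python3 -m crank '0.6 8.2 0 -5.1 0 0 0;0.6 8.2 -0.4 -4.3 0 0 0;0.6 7.9 0 -3.6 0 0 0;0.6 0 0 0 0 0 0;0.6 0 0 0 0 0 0;0.6 0 0 0 0 0 0;0.6 0 0 0 0 0 0'; python3 - <<'E'
from h import *
c=case();print(c,np.degrees(np.arctan2(c[2]+8-80,79-c[0]))-5.53,env.state()["qvel"].round(2))
T=tool();cv2.imwrite("pics/w4.png",grab_frame("wrist"));np.save("w4.npy",T)
C=cam("wrist",T)
def L(q,th):
    t=np.radians(th);q=np.float64(q);return w(p,np.c_[79+q[:,0]*np.cos(t)+q[:,2]*np.sin(t),q[:,1],80-q[:,0]*np.sin(t)+q[:,2]*np.cos(t)])
for th in(57,60,63):print(th,proj(L([(-154,120,28),(-154,-120,28),(-4,120,28),(-4,-120,28)],th),C).round().tolist())
S=cam("scene");cv2.imwrite("pics/s4.png",cv2.resize(grab_frame("scene")[110:270,150:350],None,fx=4,fy=3.75))
S2=lambda a:((a-[150,110])*[4,3.75]).round().tolist()
for th in(57,60,63):print(th,S2(proj(L([(-154,120,28),(-154,-120,28),(-4,120,28),(-4,-120,28)],th),S)))
E
```

```text
time_s: 14.0
ee_pos: [602.7, -137.9, 242.4]
ee_rot: [-180.0, -0.2, 17.3]
force: [-3.4, 4.1, 2.3]
gripper_width: 25.7
gripper_force: 25.0
[  1.6  -0.4 242.4] 60.04124707104768 [ 0.08 -0.04  0.09 -0.13  0.02  0.  ]
57 [[112.0, 216.0], [537.0, 216.0], [185.0, 82.0], [464.0, 82.0]]
60 [[106.0, 204.0], [542.0, 204.0], [185.0, 81.0], [463.0, 81.0]]
63 [[101.0, 192.0], [548.0, 191.0], [186.0, 80.0], [463.0, 80.0]]
57 [[560.0, 210.0], [222.0, 311.0], [608.0, 389.0], [287.0, 493.0]]
60 [[564.0, 215.0], [224.0, 317.0], [608.0, 391.0], [288.0, 495.0]]
63 [[568.0, 221.0], [226.0, 323.0], [609.0, 393.0], [289.0, 496.0]]
```

View pics/w4.png

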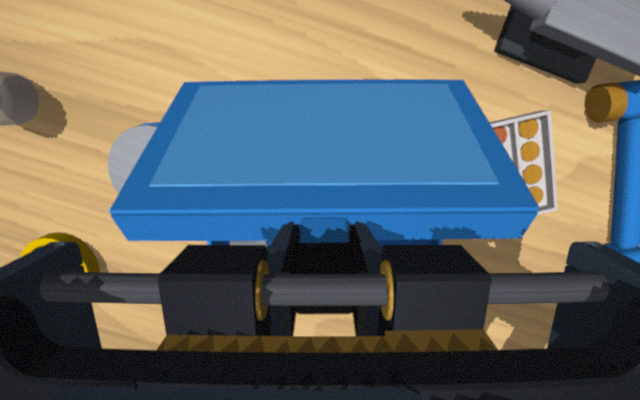

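View pics/s4.png

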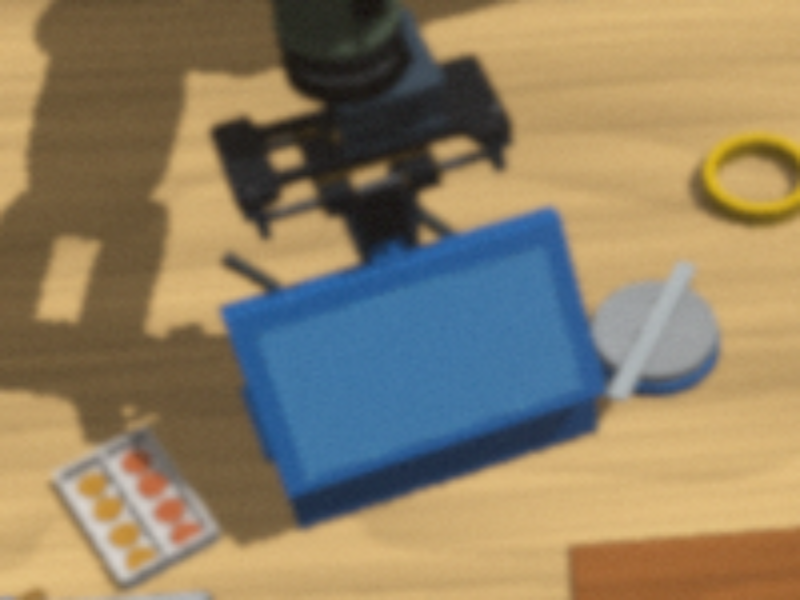

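Both views show the lid near 60 degrees. In the wrist picture the front edge corners are at (112,211) and (537,209), which reads about 58. I'll refine this numerically.

```bash
python3 - <<'E'
from h import *
T=np.load("w4.npy");im=cv2.imread("pics/w4.png").astype(float)
for a,b in((200,260),(380,450)):
    pr=im[:,a:b].mean(1);g=np.diff(pr.sum(1))
    print("rows",[(i,round(g[i])) for i in range(60,245) if abs(g[i])>22])
for r in(204,208,214): 
    d=np.diff(im[r-2:r+3].mean(0)[:, [0,2]]@[1,-1]);print(r,np.argsort(-d[:200])[:2],300+np.argsort(d[300:600])[:2])
def L(q,th,dx,dz):
    t=np.radians(th);q=np.float64(q);return w(p,np.c_[79+dx+q[:,0]*np.cos(t)+q[:,2]*np.sin(t),q[:,1],80+dz-q[:,0]*np.sin(t)+q[:,2]*np.cos(t)])
Q=[(-154,120,28),(-154,-120,28),(-4,120,28),(-4,-120,28)]
for c,px in(("wrist",[(112,211),(537,209),(185,82),(464,81)]),("scene",np.float64([(555,208),(222,310),(605,393),(291,494)])/[4,3.75]+[150,110])):
    C=cam(c,T)
    r=least_squares(lambda v:np.r_[(proj(L(Q,*v),C)-px).ravel(),(v[1:]/2)],[60,0,0]);print(c,r.x.round(2),r.fun.round(1))
E
```

```text
rows [(79, -46), (80, -101), (81, -86), (84, 32), (183, 56), (185, -83), (186, -47), (208, 45), (209, 45), (211, -30), (212, -45), (213, -32), (215, 25), (243, -49), (244, -121)]
rows [(78, -88), (79, -102), (80, -44), (82, 28), (83, 36), (181, 35), (182, 35), (183, -50), (184, -83), (207, 40), (208, 30), (210, -32), (211, -49), (213, 29), (238, -35), (239, -42), (243, -26), (244, -50)]
204 [112 111] [536 535]
208 [109 108] [538 537]
214 [110 109] [536 535]
wrist [58.12  0.3  -1.75] [-0.6 -0.7  0.3  1.3  0.7 -0.8 -1.1  0.1  0.2 -0.9]
scene [54.86  0.88 -0.99] [ 0.7  0.2 -0.1 -0.2  0.7 -0.9 -0.9 -0.2  0.4 -0.5]
```

Kinematics gives 60 degrees and the cameras a little less. I'll add about 1 degree, settle, and check.

```bash
python3 -m crank '0.6 1.5 -0.3 -0.7 0 0 0;0.6 1.3 -0.3 -0.6 0 0 0;0.6 0 0 0 0 0 0;0.6 0 0 0 0 0 0;0.6 0 0 0 0 0 0;0.6 0 0 0 0 0 0'; python3 - <<'E'
from h import *
c=case();print(c,np.degrees(np.arctan2(c[2]+8-80,79-c[0]))-5.53,env.state()["qvel"].round(2))
im=grab_frame("wrist").astype(float);g=np.diff(im[:,200:260].mean(1).sum(1));print([(i,round(g[i])) for i in range(190,230) if abs(g[i])>22])
E
```

```text
time_s: 14.85
ee_pos: [604.3, -137.4, 243.2]
ee_rot: [180.0, -0.0, 17.3]
force: [-5.9, 1.9, 3.7]
gripper_width: 25.9
gripper_force: 25.0
[  3.3  -0.4 243.2] 60.61628461371467 [ 0.1   0.04 -0.03  0.04 -0.12  0.02]
[(208, 38), (209, 52), (212, -44), (213, -49), (215, 36)]
```

```bash
python3 -c "
from workcell import env
print(env.job_done())"
```

```text
the job is handed in; nothing more can be done
None
```

The catch is at its open stop and the lid is held steady by the tab at about 60 degrees (60.6 from the arm's position, 58 to 59 from the wrist camera; the coarser scene camera read about 55); I handed the job in, and no result was shown.

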